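Press a gilded rosette with the ratchet press

TASK

In the gilding shop, take the black grip of the green press head and slide it along its rail until the round pad is centred over the gold rosette. Then push the red lever bar over, away from its rest, exactly four clicks and no further, and finish while holding it there: the lever springs back if let go, so do not release it. Leave the jar, the leaf book, the brush and the tin where they are.

Things in the scene. Friction and masses are not known exactly. Their poses are not given: they have to be found in the camera images.
- press_base: Fixed baseboard of the press, plywood, 220 x 400 x 12 mm, with an aluminium rail along its y axis (rail top 24 mm above the table) and a cream strip along its +x side. Origin on the table under the middle of the rail; y runs along the rail, x points across it towards the cream strip, z up. It lies turned by up to 18 degrees.
- head (a joint): Travel of the green press head along the rail in m: 0 at the -y stop, up to 0.15, growing towards press_base +y. Stiff slide: about 6 N to move, stays where left. The head (foot 56 x 205 mm, top 44 mm above the table) carries the black grip, the lever and the pad. It starts 25 to 145 mm short of the rosette, on its -y side, so it has to move towards +y.
- grip_top (a point): Top centre of the black upright grip on the head, a block 30 mm (x) by 24 mm (y) in the press axes and 45 mm high, top 89 mm above the table, on the head's -y end, 130 mm from the middle of the lever. The point has the axes of press_base.
- pad_face (a point): Centre of the underside of the round black pad (36 mm diameter) that hangs from the head's arm, 85 mm to +x of the pivot, in line with it in y. It moves down 3 mm per click, from about 14 mm above the rosette.
- rosette: Fixed gold rosette, 58 mm diameter, 14.5 mm high, on the cream strip, 85 mm to +x of the rail's middle. Origin at the centre of its underside, 22 mm above the table.
- pivot (a point): Middle of the lever's hinge axle on the head, 95 mm above the table. The axle runs along press_base y.
- handle: The swinging handle: two round steel side arms (10 mm thick, 96 mm apart between centres, 115 mm from axle to bar) joined by the round red bar (16 mm diameter, 86 mm clear between the arms, parallel to press_base y). Origin at the pivot; turns with the ratchet joint, y along the axle.
- bar_mid (a point): Middle of the red bar, on its centre line: 115 mm from the pivot. At rest it is 70 mm to press_base -x of the pivot and 187 mm above the table (the lever leans 0.65 rad from upright towards -x). Free space all round it. A firm pinch on the bar adds 2 to 3 N of friction as it turns in the fingers, and the bar then lags a few mm behind the hand.
- ratchet (a joint): Lever angle in rad: 0 at rest against its stop, growing as the bar swings up and over to press_base +x, end stop at 1.45. Click k sits at 0.22 k; four clicks = 0.88, leaning 0.23 past upright to +x. A spring always drives it back to 0. Push needed at the bar, along its path: least (2 to 4 N) on a click, most (8 to 10 N) half way between clicks: one swell and drop per click.
- size_jar: Loose jar, 60 mm diameter, 85 mm high; origin at the centre of its underside. Bystander.
- leaf_book: Loose peach-coloured leaf book, 90 x 85 x 16 mm; origin at the centre of its underside. Bystander.
- gilding_brush: Loose brush lying flat along its x axis, wooden handle to -x, about 200 mm long. Bystander.
- tin: Loose open steel tin, 68 mm diameter, 45 mm high; origin at the centre of its underside. Bystander.

How it is judged:
By the outcome, as a careful person would: the job done as asked, in the order asked, and still so for the second after the job is handed in, while the arm keeps its last pose, push and grip.
It also fails if it takes over 61 s, if anything falls off the work surface, if the arm or the gripper's body presses on something with over 40 N, if the wrist force passes 120 N, or if a joint passes its speed limit or range.

ROBOT

A 6-joint arm with a two-finger parallel gripper is mounted at the origin on the work surface. World frame = base frame: x ahead of the robot, y to its left, z up, the work surface at z = 0. Lengths are in m, angles in rad, forces in N, time in s.
With the tool pointing down it reaches from about 0.275 to 0.725 m from the base axis. Payload 15.9 kg.
Tool frame: the origin (TCP) lies between the finger pads; the fingertips stand 19 mm ahead of it and the grasp point (between the pads) is the TCP (r.nose_length is the distance from the TCP to the fingertips, in m); z points along the fingers, y is the line along which they close (so a half turn about z gives the same grasp; the last joint's range is limited). The gripper opens to 85 mm and grips with 20 to 120 N. Pads are 22 mm wide; open, the fingers measure 114 mm over their backs; the gripper's body (76 mm by 85 mm) begins 54 mm behind the grasp point. The pads swing forward as they close: fully open they stand 13 mm farther back than shut.
Start: joints at [1.125, 0.213, -0.034, 1.323, 0, 1.571], TCP at [0.216, 0.451, 0.25] pointing down, gripper open.
Joint ranges: [-2.98, 2.98], [-0.74, 1.72], [-1.14, 1.35], [-2.1, 2.04], [-1.57, 1.44], [-3.14, 3.14]. Speed limits (rad/s): [1.89, 1.89, 2.39, 2.57, 3.14, 3.14].

INTERFACE

Orientations are given as a 3x3 rotation matrix whose columns are the frame's x, y, z axes.
In Python, from station import r gives the robot as it stands.
- The arm moves only by the shell command python3 inch.py 'ROWS' [OPENING] [FORCE]. ROWS is rows parted by semicolons, their numbers by spaces, 1 to 8 of them, each of 6 numbers: dx, dy, dz in m, then a rotation vector rx, ry, rz in rad; each row shifts and turns the commanded pose from where the row before left it, along the tool's axes as they then stand; what a row does not reach is not made up. A row lasts 1/8 s, in which the tool goes at most 0.0625 m and 0.188 rad, less where a joint would pass 70% of its speed; a pose out of reach is approached as far as the arm can. OPENING is the opening from 0.0 (shut) to 1.0 (fully open), set as the command begins (- or left out keeps the last). The fingers move at their own pace and stop on an object; FORCE is the grip in N (left out, the last holds). Time passes only in rows, so rows that do not move let the fingers close. It prints the time, the measured TCP pose, the force, the opening and the grip force at its end.
- r.sense(): the state, without advancing time (a new reading comes with each control period).
- r.camera(name): name is "side" or "top" or "wrist"; returns (picture, depth): 400x640x3 uint8, red, green, blue; 400x640 float32, m along the optical axis (not along the pixel's ray), 0 where there is no reading.
- r.camera_model(name): a dict with "fx", "fy", "cx", "cy" (pixels), "T" (4x4, takes a point from camera to world coordinates). Camera axes: x right, y up, looking along -z (the intrinsics and any distortion apply to the point x, -y, -z); pixel columns grow to the right and rows downward; lengths in m; the calibration is good to about 2 mm. A picture is of the moment at which its call begins: read the wrist's pose just before it. camera_model takes no time and is no camera call; for the wrist camera it gives the pose at the moment of the call.
- r.hand_in(): hands the job in; it is judged then, once.
The state is a dict: "clock": time; "joint_positions": joint angles; "dq": joint speeds; "effort": joint torques, N m; "tool_pos": TCP position; "tcp_rot": TCP orientation; "force": force on the tool from outside, world axes, zero at the start; "wrist_torque": the same for the moment, N m; "grip_width": opening from 0.0 (shut) to 1.0 (fully open); "finger_force": force on a finger pad.
Only numpy, scipy, OpenCV 4.12 (cv2) and the standard library are available. Lean on these libraries where they do the work, as an engineer would, in place of code of your own. Each camera call takes 0.05 s, during which the arm holds its last target. There are 200 camera calls.

## Working session

There is one attempt and no reset: what is moved stays moved. The work goes in short steps, Python scripts to look and compute and a shell command to move; the robot and the scene stay as the last step left them, time stands still between calls to the robot, and variables do not carry over. Pictures are saved under pics/ and viewed, at most 10 in all, crops included, and the job is handed in when it is done.

```bash
ls; mkdir -p pics; cat > h.py <<'E'
import numpy as np,cv2
from station import r
def snap(n,f):
    m=r.camera_model(n);p,d=r.camera(n)
    cv2.imwrite(f'pics/{f}.png',p[:,:,::-1]);np.savez(f'pics/{f}.npz',p=p,d=d,T=m['T'],k=[m['fx'],m['fy'],m['cx'],m['cy']])
    return m
def cloud(f):
    z=np.load(f'pics/{f}.npz');fx,fy,cx,cy=z['k'];d=z['d'];v,u=np.mgrid[:d.shape[0],:d.shape[1]]
    c=np.stack([(u-cx)/fx*d,-(v-cy)/fy*d,-d,np.ones_like(d)],-1)
    w=(c@z['T'].T)[...,:3];w[d==0]=np.nan
    return z['p'],w
E
python3 - <<'E'
from h import *
for n in('top','side'):
    m=snap(n,n+'0');print({k:(np.round(v,3).tolist() if k=='T' else v) for k,v in m.items()})
print(r.sense())
E
```

```text
inch.py
pics
station.py
{'fx': 377.83065099018654, 'fy': 377.83065099018654, 'cx': 325.3646794600114, 'cy': 202.43612222269147, 'T': [[0.017, 0.998, -0.058, 0.56], [-1.0, 0.017, 0.003, 0.048], [0.004, 0.058, 0.998, 1.095], [0.0, 0.0, 0.0, 1.0]]}
{'fx': 460.8369136387045, 'fy': 460.8369136387045, 'cx': 314.11637260868264, 'cy': 200.15722801316176, 'T': [[0.685, 0.408, -0.603, 0.013], [-0.728, 0.377, -0.572, -0.54], [-0.006, 0.832, 0.555, 0.717], [0.0, 0.0, 0.0, 1.0]]}
{'clock': 0.1, 'joint_positions': array([ 1.12501993e+00,  2.13346137e-01, -3.49893238e-02,  1.32351081e+00,
        1.47882136e-05,  1.57080328e+00]), 'dq': array([0.0014161 , 0.00056379, 0.00247403, 0.00030282, 0.00024004,
       0.0011814 ]), 'effort': array([-1.04068487e-03, -6.87250257e+01,  4.87806845e+01,  1.23046976e-02,
       -9.43760210e-05, -9.00030301e-06]), 'tool_pos': array([0.21544926, 0.4508762 , 0.24984885]), 'tcp_rot': array([[-9.02273184e-01,  4.31164568e-01, -4.66035848e-04],
       [ 4.31164820e-01,  9.02272693e-01, -9.40964403e-04],
       [ 1.47809093e-05, -1.04994521e-03, -9.99999449e-01]]), 'force': array([-0.41825467,  0.484581  ,  0.33210879]), 'wrist_torque': array([-0.02196201,  0.00538727,  0.06909823]), 'finger_force': 0.0, 'grip_width': 0.9986377444415939}
```

View pics/top0.png

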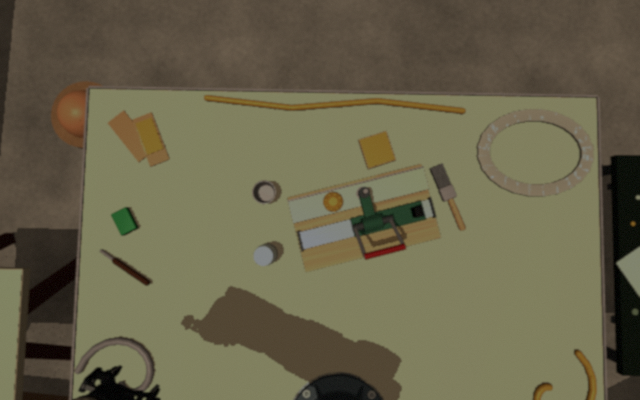

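View pics/side0.png

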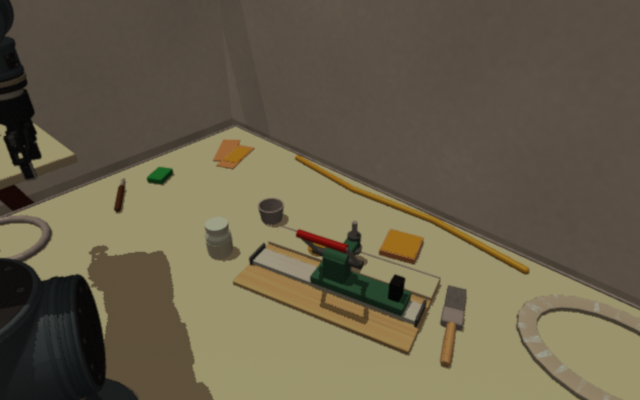

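The top view shows the press around (365,220), with the rosette at (333,202), the pad arm end at (365,190), the grip at (419,211) and the red bar at (384,253). The side view shows the grip at (397,288), the bar at (322,240) and the jar at (218,238).

```bash
python3 - <<'E'
from h import *
for f in('top0','side0'):
    p,w=cloud(f);p=p.astype(int);R,G,B=p[...,0],p[...,1],p[...,2];z=w[...,2]
    if f=='top0': roi=np.s_[155:280,280:450]
    else: roi=np.s_[210:360,225:450]
    M=np.zeros(z.shape,bool);M[roi]=1
    def st(n,m):
        m=m&M; q=w[m]; 
        if len(q)<5: print(f,n,len(q));return
        c=q-q.mean(0);e=np.linalg.svd(c[:,:2],full_matrices=False)[2][0]; v,u=np.nonzero(m)
        print(f,n,len(q),'med',np.round(np.median(q,0),4),'mid',np.round((q.min(0)+q.max(0))/2,4),'ext',np.round(np.ptp(q,axis=0),3),'ang',round(np.degrees(np.arctan2(e[1],e[0])),1),'px',u.mean().round(1),v.mean().round(1))
    st('red',(R>90)&(G<45)&(B<60)&(z>.12))
    st('grip',(p.max(-1)<40)&(z>.078)&(z<.1)&(abs(w[...,1]+.2)<.07))
    st('gold',(R>140)&(B<80)&(G<R-30)&(z>.025)&(z<.05))
    st('green',(G>R+15)&(G>B)&(z>.035)&(z<.05))
    if f=='top0':
        m=(M&(z>.006)&(z<.3)).astype(np.uint8);m=cv2.morphologyEx(m,cv2.MORPH_OPEN,np.ones((3,3)))
        cs=cv2.findContours((M&(z>.006)&(z<.03)).astype(np.uint8),0,2)[0];c=max(cs,key=cv2.contourArea)
        q=w[c[:,0,1],c[:,0,0],:2];print('board',cv2.minAreaRect(q.astype(np.float32)*1000))
        cv2.imwrite('pics/topc.png',cv2.resize(p[150:285,275:455].astype(np.uint8)[:,:,::-1],None,fx=4.4,fy=4.4,interpolation=2))
        for (u,v) in[(365,190),(333,202),(419,211),(384,253),(265,255),(265,191)]:print(u,v,w[v,u].round(4),p[v,u])
E
```

```text
top0 red 162 med [ 0.4999 -0.0961  0.1952] mid [ 0.4989 -0.0974  0.1946] ext [0.032 0.093 0.008] ang -74.7 px 384.4 251.4
top0 grip 98 med [ 0.6004 -0.2025  0.0897] mid [ 0.6007 -0.2039  0.0871] ext [0.032 0.026 0.014] ang -166.1 px 418.0 211.2
top0 gold 0
top0 green 566 med [ 0.5896 -0.161   0.045 ] mid [ 0.5817 -0.1293  0.0443] ext [0.092 0.203 0.011] ang 102.1 px 395.0 215.6
board ((585.8311157226562, -69.13775634765625), (223.25344848632812, 406.21588134765625), 15.209501266479492)
365 190 [ 0.6506 -0.0566  0.1282] [115 102  90]
333 202 [0.624  0.0229 0.034 ] [128 113  49]
419 211 [ 0.6006 -0.2057  0.0878] [17 15 12]
384 253 [ 0.4955 -0.0958  0.1964] [103  29  24]
265 255 [0.477  0.2022 0.0853] [129 132 134]
265 191 [0.6541 0.2192 0.006 ] [128 119 106]
side0 red 256 med [ 0.4967 -0.0993  0.1944] mid [ 0.499  -0.0976  0.1937] ext [0.035 0.095 0.007] ang -74.3 px 321.3 239.4
side0 grip 174 med [ 0.5928 -0.2072  0.0892] mid [ 0.5933 -0.1758  0.089 ] ext [0.041 0.089 0.022] ang -75.2 px 395.3 282.5
side0 gold 2
side0 green 1389 med [ 0.5777 -0.1451  0.045 ] mid [ 0.5794 -0.1304  0.0424] ext [0.102 0.207 0.015] ang -72.4 px 363.8 288.4
```

View pics/topc.png

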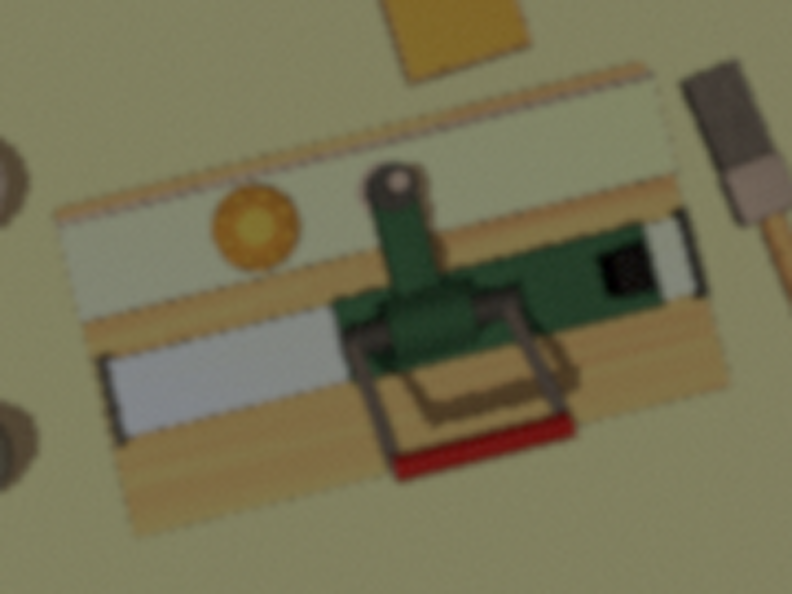

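The crop confirms rosette (256,227)→image (333.2,201.6), grip (628,268), and bar (485,448), and that +y points left. Next I refine the rosette and work out the approach.

```bash
cat >> h.py <<'E'
from scipy.spatial.transform import Rotation as Ro
def go(P,R=None):
    s=r.sense();T=s['tcp_rot'];print('dpos tool',np.round(T.T@(np.array(P)-s['tool_pos']),4), 'rotvec tool',None if R is None else np.round(Ro.from_matrix(T.T@R).as_rotvec(),4))
    return s
def press(a):
    a=np.radians(a);x=np.array([np.cos(a),np.sin(a),0]);y=np.array([-np.sin(a),np.cos(a),0]);return x,y
E
python3 - <<'E'
from h import *
for f,c in(('top0',(333,202)),('side0',None)):
    p,w=cloud(f);hsv=cv2.cvtColor(p,cv2.COLOR_RGB2HSV)
    near=np.hypot(w[...,0]-.624,w[...,1]-.0229)<.045
    for s in(110,130):
        m=near&(hsv[...,1]>s)&(w[...,2]>.024)&(w[...,2]<.045);q=w[m];
        if len(q)<9: print(f,s,len(q));continue
        v,u=np.nonzero(m);mr=cv2.minEnclosingCircle(q[:,:2].astype(np.float32)*1000)
        print(f,s,len(q),q.mean(0).round(4),np.median(q,0).round(4),mr,u.mean(),v.mean())
x,y=press(15.2)
R=np.array([-x,y,[0,0,-1]]).T
print(np.linalg.det(R)); s=go([.6004,-.2035,.25],R)
print('after rot:',R.T@(np.array([.6004,-.2035,.25])-s['tool_pos']))
E
```

```text
top0 110 298 [0.626  0.0238 0.0339] [0.6264 0.0232 0.0344] ((625.9170532226562, 24.104473114013672), 27.91789436340332) 332.6744966442953 201.28523489932886
top0 130 276 [0.6262 0.0236 0.0343] [0.6265 0.0232 0.0346] ((626.532958984375, 23.297727584838867), 26.529016494750977) 332.7355072463768 201.20289855072463
side0 110 48 [0.6105 0.0258 0.0322] [0.606  0.0276 0.0303] ((615.3840942382812, 25.435123443603516), 20.612735748291016) 314.5416666666667 248.8125
side0 130 47 [0.6107 0.0259 0.0324] [0.6063 0.0278 0.0304] ((615.3840942382812, 25.435123443603516), 20.612735748291016) 314.5531914893617 248.68085106382978
0.9999999999999999
dpos tool [-6.295e-01 -4.244e-01  3.000e-04] rotvec tool [-1.000e-03 -4.000e-04 -7.111e-01]
after rot: [-1.99913454e-01 -7.32413748e-01 -1.51151418e-04]
```

```bash
python3 inch.py '0 0 0 0 0 -0.142;0 0 0 0 0 -0.142;0 0 0 0 0 -0.142;0 0 0 0 0 -0.142;0 0 0 0 0 -0.142' && python3 inch.py '-0.0125 -0.045 0 0 0 0;-0.0125 -0.045 0 0 0 0;-0.0125 -0.045 0 0 0 0;-0.0125 -0.045 0 0 0 0;-0.0125 -0.045 0 0 0 0;-0.0125 -0.045 0 0 0 0;-0.0125 -0.045 0 0 0 0;-0.0125 -0.045 0 0 0 0' && python3 inch.py '-0.0125 -0.045 0 0 0 0;-0.0125 -0.045 0 0 0 0;-0.0125 -0.045 0 0 0 0;-0.0125 -0.045 0 0 0 0;-0.0125 -0.045 0 0 0 0;-0.0125 -0.045 0 0 0 0;-0.0125 -0.045 0 0 0 0;0 0 0 0 0 0'
python3 - <<'E'
from h import *
x,y=press(15.2);R=np.array([-x,y,[0,0,-1]]).T
snap('wrist','w1');print(go([.6004,-.2035,.25],R)['joint_positions'])
E
```

```text
clock: 0.72
tool_pos: [0.2155, 0.451, 0.25]
tcp_rot: [[-0.964, -0.266, -0.0], [-0.266, 0.964, -0.001], [0.0, -0.001, -1.0]]
force: [0.3, 0.5, -0.1]
grip_width: 0.995
finger_force: 0.0
clock: 1.72
tool_pos: [0.4065, 0.1282, 0.2502]
tcp_rot: [[-0.965, -0.261, -0.0], [-0.261, 0.965, -0.0], [0.0, 0.0, -1.0]]
force: [0.6, 0.3, -0.3]
grip_width: 0.995
finger_force: 0.0
clock: 2.72
tool_pos: [0.5734, -0.1539, 0.2489]
tcp_rot: [[-0.966, -0.259, -0.002], [-0.259, 0.966, 0.0], [0.002, 0.0, -1.0]]
force: [-0.2, 0.8, 0.2]
grip_width: 1.0
finger_force: 0.0
dpos tool [-0.0134 -0.0564 -0.0008] rotvec tool [ 0.0008 -0.0013 -0.0028]
[-2.60143650e-01  4.12682699e-01  2.37779588e-01  1.39745443e+00
  5.88282351e-05 -5.22594981e-01]
```

View pics/w1.png

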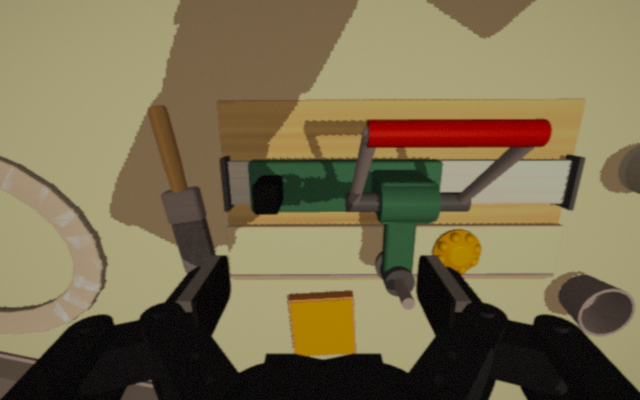

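The wrist view shows the grip at (267,195), rosette (457,251), red bar (458,133), and the press nearly square with the image. I'll measure from it.

```bash
python3 - <<'E'
from h import *
p,w=cloud('w1');hsv=cv2.cvtColor(p,cv2.COLOR_RGB2HSV);P=p.astype(int);z=w[...,2]
def st(n,m):
    q=w[m];e=np.linalg.svd((q-q.mean(0))[:,:2],full_matrices=False)[2][0]
    print(n,len(q),'mean',q.mean(0).round(4),'rect',cv2.minAreaRect(q[:,:2].astype(np.float32)*1000),'circ',cv2.minEnclosingCircle(q[:,:2].astype(np.float32)*1000),'ang',np.degrees(np.arctan2(e[1],e[0]))%180)
U=np.arange(640)[None]+0*z;V=np.arange(400)[:,None]+0*z
box=lambda a,b,c,d:(U>a)&(U<b)&(V>c)&(V<d)
st('grip',box(240,295,160,225)&(P.max(-1)<50)&(z>.083))
st('ros',box(425,490,225,280)&(hsv[...,1]>150)&(z>.026))
st('red',box(350,560,110,150)&(hsv[...,1]>180)&(z>.12))
st('rail',box(220,590,150,222)&(z>.018)&(z<.03))
st('green',box(240,450,150,222)&(z>.04)&(z<.048)&(P.max(-1)>20))
st('board',box(210,600,90,285)&(z>.008)&(z<.03))
E
```

```text
grip 774 mean [ 0.5975 -0.2018  0.0887] rect ((598.392578125, -202.14634704589844), (28.363304138183594, 24.34984016418457), 15.294733047485352) circ ((598.2719116210938, -202.04676818847656), 16.723913192749023) ang 13.146664283921682
ros 1524 mean [0.6164 0.0159 0.0461] rect ((600.5262451171875, -33.56244659423828), (184.68162536621094, 48.21871566772461), 70.78681945800781) circ ((594.8321533203125, -31.578062057495117), 93.34102630615234) ang 63.031513043655764
red 4944 mean [ 0.4975 -0.0953  0.1931] rect ((497.807373046875, -94.69573211669922), (15.428855895996094, 100.7008056640625), 15.508832931518555) circ ((497.4560546875, -94.94470977783203), 50.52373504638672) ang 105.16127862096965
rail 5789 mean [0.5417 0.0035 0.0243] rect ((562.6998901367188, -67.27503967285156), (59.96955108642578, 389.8412780761719), 15.253376007080078) circ ((550.663330078125, -70.58553314208984), 195.66238403320312) ang 104.66407374515022
green 5018 mean [ 0.5771 -0.147   0.044 ] rect ((578.802490234375, -127.30081939697266), (55.373046875, 205.01341247558594), 15.029824256896973) circ ((578.2791748046875, -127.85868835449219), 104.79679107666016) ang 110.21471693637399
board 39991 mean [ 0.5736 -0.0642  0.0174] rect ((577.4563598632812, -41.3350830078125), (227.24913024902344, 489.71148681640625), 13.959081649780273) circ ((587.4905395507812, -33.236358642578125), 256.6921081542969) ang 103.80402642761489
```

```bash
python3 - <<'E'
from h import *
p,w=cloud('w1');hsv=cv2.cvtColor(p,cv2.COLOR_RGB2HSV);z=w[...,2]
m=np.zeros(z.shape,bool);m[225:280,425:490]=1;m&=(hsv[...,1]>150)&(z>.024)&(z<.04)&(np.hypot(w[...,0]-.626,w[...,1]-.0236)<.04)
q=w[m][:,:2];c=cv2.minEnclosingCircle(q.astype(np.float32)*1000);print(len(q),q.mean(0),w[m][:,2].max(),c)
x,y=press(15.2);d=np.array(c[0])/1000-[.5983,-.2022];print('along',d@y[:2]-.130,'across',d@x[:2])
R=np.array([-x,y,[0,0,-1]]).T
go([.5983,-.2022,.07],R)
E
```

```text
1483 [0.62007241 0.02285093] 0.03863723854131568 ((625.1258544921875, 25.89994239807129), 28.369585037231445)
along 0.08308675804667692 across 0.08569272860865389
dpos tool [-0.0119 -0.0548  0.1792] rotvec tool [ 0.0008 -0.0013 -0.0028]
```

```bash
python3 inch.py '-0.006 -0.0274 0 0 0 0;-0.006 -0.0274 0 0 0 0;0 0 0.04 0 0 0;0 0 0.04 0 0 0;0 0 0.04 0 0 0;0 0 0.03 0 0 0;0 0 0.028 0 0 0;0 0 0 0 0 0' 1 && python3 inch.py '0 0 0 0 0 0;0 0 0 0 0 0;0 0 0 0 0 0;0 0 0 0 0 0;0 0 0 0 0 0' 0 50
```

```text
clock: 3.78
tool_pos: [0.5973, -0.2, 0.0708]
tcp_rot: [[-0.965, -0.262, -0.003], [-0.262, 0.965, 0.001], [0.003, 0.002, -1.0]]
force: [-0.0, 0.4, 0.2]
grip_width: 0.999
finger_force: 0.0
clock: 4.4
tool_pos: [0.5991, -0.2014, 0.0731]
tcp_rot: [[-0.965, -0.261, 0.001], [-0.261, 0.965, -0.0], [-0.001, -0.001, -1.0]]
force: [-0.9, 1.7, 7.3]
grip_width: 0.275
finger_force: 50.0
```

```bash
python3 inch.py '0 0.012 0 0 0 0;0 0.012 0 0 0 0;0 0.012 0 0 0 0;0 0.012 0 0 0 0;0 0.012 0 0 0 0;0 0.012 0 0 0 0;0 0.008 0 0 0 0;0 0 0 0 0 0' && python3 inch.py '0 0.003 0 0 0 0;0 0 0 0 0 0;0 0 0 0 0 0'
python3 - <<'E'
from h import *
x,y=press(15.2);s=r.sense();print('moved',(s['tool_pos']-[.5991,-.2014,.0731])@np.array([y,x]).T)
snap('top','top1');snap('side','side1')
for f in('top0','top1','side0','side1'):
    p,w=cloud(f);P=p.astype(int);m=(P[...,0]>90)&(P[...,1]<45)&(P[...,2]<60)&(w[...,2]>.12)&(w[...,0]>.4)&(abs(w[...,1])<.2)
    q=w[m];c=(q.max(0)+q.min(0))/2;print(f,len(q),c,c@y,q.mean(0)@y)
E
```

```text
clock: 5.4
tool_pos: [0.578, -0.1237, 0.0731]
tcp_rot: [[-0.965, -0.261, 0.001], [-0.261, 0.965, -0.0], [-0.001, -0.0, -1.0]]
force: [-3.1, 2.5, 8.6]
grip_width: 0.274
finger_force: 50.8
clock: 5.78
tool_pos: [0.5774, -0.1216, 0.0731]
tcp_rot: [[-0.965, -0.261, 0.001], [-0.261, 0.965, -0.001], [-0.001, -0.001, -1.0]]
force: [-2.6, -2.2, 6.4]
grip_width: 0.276
finger_force: 50.6
moved [8.26918320e-02 2.63041794e-06]
top0 162 [ 0.49887365 -0.09736552  0.19457643] -0.22475860316429302 -0.2245195956436885
top1 183 [ 0.47863784 -0.01484581  0.19503712] -0.1398201152676062 -0.13969682875770956
side0 256 [ 0.49896235 -0.09755523  0.19371767] -0.22496493208542925 -0.22553267191365298
side1 268 [ 0.47460041 -0.01589646  0.19325494] -0.13977543871049797 -0.1400522864317588
```

```bash
python3 inch.py '0 0 0 0 0 0;0 0 0 0 0 0;0 0 0 0 0 0;0 0 0 0 0 0' 1 && python3 inch.py '0 0 -0.03 0 0 0;0 0 -0.04 0 0 0;0 0 -0.04 0 0 0;0 0 -0.04 0 0 0;0 0 -0.03 0 0 0;0 0.04 0 0 0 0;0 0.04 0 0 0 0;0 0 0 0 0 0' && python3 - <<'E'
from h import *
snap('wrist','w2')
p,w=cloud('w2');hsv=cv2.cvtColor(p,cv2.COLOR_RGB2HSV);z=w[...,2];x,y=press(15.2)
m=(hsv[...,1]>150)&(z>.024)&(z<.04)&(np.hypot(w[...,0]-.626,w[...,1]-.0236)<.04)
q=w[m][:,:2];c=cv2.minEnclosingCircle(q.astype(np.float32)*1000);print(len(q),c,(np.array(c[0])/1000)@y[:2])
m=(hsv[...,1]>180)&(z>.15)&(p[...,0]>90);q=w[m];print('red',q.mean(0),(q@y).min(),(q@y).max(),((q@y).min()+(q@y).max())/2)
m=(z>.083)&(z<.095)&(p.max(-1)<50)&(np.hypot(w[...,0]-.577,w[...,1]+.1216)<.04);q=w[m][:,:2];print('grip',len(q),cv2.minAreaRect(q.astype(np.float32)*1000),((q@y[:2]).min()+(q@y[:2]).max())/2+.13)
E
```

```text
clock: 6.38
tool_pos: [0.577, -0.1211, 0.0723]
tcp_rot: [[-0.965, -0.261, -0.0], [-0.261, 0.965, 0.0], [0.0, 0.0, -1.0]]
force: [0.2, 0.7, 0.9]
grip_width: 1.003
finger_force: 0.0
clock: 7.38
tool_pos: [0.5557, -0.0419, 0.2527]
tcp_rot: [[-0.965, -0.264, 0.0], [-0.264, 0.965, 0.0], [-0.0, 0.0, -1.0]]
force: [0.3, -0.1, -0.7]
grip_width: 1.0
finger_force: 0.0
407 ((626.8257446289062, 12.983619689941406), 24.32419204711914) -0.15181751997645243
red [ 0.47699859 -0.01458003  0.19419223] -0.25752685459453867 -0.08748134744928349 -0.17250410102191108
grip 792 ((576.1195678710938, -119.9573974609375), (28.62226676940918, 23.394495010375977), 15.019200325012207) -0.13681863897516788
```

View pics/w2.png

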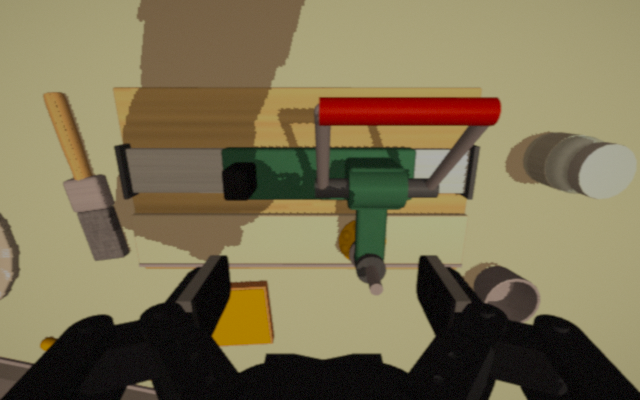

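The view shows the pad end at (370,268), gold peeking out only on the left at (347,240) because of perspective, and the grip at (239,180). I'll put the camera in line with the rosette for a symmetric check.

```bash
python3 - <<'E'
from h import *
m=r.camera_model('wrist');x,y=press(15.2);T=m['T'];print(T.round(3),m['fx'],m['cx'],m['cy'],'cam y',T[:3,3]@y,'cam x',T[:3,3]@x, 'ros x',np.array([.6255,.0245,0])@x)
E
```

```text
[[-0.263 -0.922 -0.284  0.484]
 [ 0.965 -0.251 -0.076 -0.062]
 [-0.001 -0.294  0.956  0.376]
 [ 0.     0.     0.     1.   ]] 319.19572968386416 323.1097659775596 199.47495875777557 cam y -0.1861896701664666 cam x 0.45052552442025745 ros x 0.6100414521691319
```

```bash
python3 inch.py '-0.03 0.023 0 0 0 0;-0.03 0.023 0 0 0 0;0 0 0 0 0 0;0 0 0 0 0 0' && python3 - <<'E'
from h import *
snap('wrist','w3');x,y=press(15.2);z3=np.load('pics/w3.npz');print('camy',z3['T'][:3,3]@y, (z3['T'][:3,:3].T@y).round(4))
p=z3['p'];cv2.imwrite('pics/w3c.png',cv2.resize(p[80:290,220:440][:,:,::-1],None,fx=2.8,fy=2.8,interpolation=2))
E
```

```text
clock: 7.92
tool_pos: [0.6021, 0.0152, 0.252]
tcp_rot: [[-0.965, -0.261, -0.001], [-0.261, 0.965, -0.0], [0.001, -0.0, -1.0]]
force: [-0.9, -0.2, 0.0]
grip_width: 0.999
finger_force: 0.0
camy -0.14176092688698694 [1.     0.0016 0.0013]
```

View pics/w3c.png

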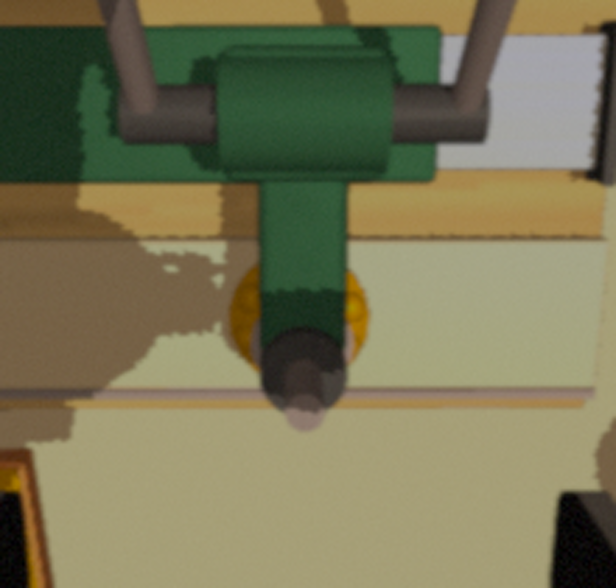

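In the crop, the rosette spans 230–370 (centre 300) and the arm and plunger 261–348 (centre 304.5), so almost symmetric. I'll compute the metric offset.

```bash
python3 - <<'E'
from h import *
p,w=cloud('w3');hsv=cv2.cvtColor(p,cv2.COLOR_RGB2HSV);x,y=press(15.2);z=w[...,2];Y=w@y
print('gold rows')
for v in range(180,208,3):
    o=[]
    for nm,m in(('gold',(hsv[v,:,1]>150)&(z[v]>.022)&(z[v]<.042)),('arm',(z[v]>.07)&(z[v]<.15))):
        i=np.nonzero(m)[0];i=i[(i>290)&(i<370)]
        if len(i)>3:o+=[nm,i.min(),i.max(),round((i.min()+i.max())/2,1),'y',round((Y[v,i.min()]+Y[v,i.max()])/2*1e3,2),'z',np.median(z[v,i]).round(3)]
    print(v,*o)
for v in(115,120,125,130):
    i=np.nonzero((z[v]>.07)&(z[v]<.13))[0];i=i[(i>240)&(i<420)];print('axle',v,i.min(),i.max(),((Y[v,i.min()]+Y[v,i.max()])/2*1e3).round(2))
E
```

```text
gold rows
180 gold 306 347 326.5 y -138.4 z 0.028 arm 313 344 328.5 y -137.02 z 0.086
183 gold 304 348 326.0 y -138.95 z 0.03 arm 313 344 328.5 y -136.98 z 0.086
186 gold 303 349 326.0 y -139.03 z 0.033 arm 313 343 328.0 y -137.56 z 0.086
189 gold 302 350 326.0 y -139.18 z 0.034 arm 313 343 328.0 y -137.55 z 0.086
192 gold 302 351 326.5 y -138.28 z 0.031 arm 313 343 328.0 y -137.5 z 0.086
195 gold 302 350 326.0 y -139.07 z 0.03 arm 313 343 328.0 y -137.51 z 0.086
198 gold 302 350 326.0 y -139.0 z 0.032 arm 313 343 328.0 y -137.48 z 0.087
201 gold 303 349 326.0 y -139.12 z 0.033 arm 313 343 328.0 y -137.46 z 0.094
204 gold 305 348 326.5 y -138.57 z 0.034 arm 313 343 328.0 y -137.45 z 0.094
207 arm 313 343 328.0 y -137.69 z 0.094
axle 115 263 395 -137.22
axle 120 263 395 -137.35
axle 125 263 394 -137.7
axle 130 264 393 -137.28
```

About 1.5 mm of overshoot shows up in every view, so I'll regrip and trim it.

```bash
python3 - <<'E'
from h import *
x,y=press(15.2);R=np.array([-x,y,[0,0,-1]]).T
go([.5767,-.1207,.072],R)
E
```

```text
dpos tool [ 0.0596 -0.1245  0.1803] rotvec tool [-0.0001 -0.0003 -0.002 ]
```

```bash
python3 inch.py '0.02 -0.0415 0 0 0 0;0.02 -0.0415 0 0 0 0;0.0196 -0.0415 0 0 0 0;0 0 0.045 0 0 0;0 0 0.045 0 0 0;0 0 0.045 0 0 0;0 0 0.045 0 0 0;0 0 0 0 0 0' 1 && python3 inch.py '0 0 0 0 0 0;0 0 0 0 0 0;0 0 0 0 0 0;0 0 0 0 0 0;0 0 0 0 0 0;0 0 0 0 0 0' 0 50
```

```text
clock: 8.98
tool_pos: [0.5744, -0.1201, 0.07]
tcp_rot: [[-0.966, -0.26, -0.005], [-0.26, 0.966, 0.001], [0.005, 0.002, -1.0]]
force: [0.1, -0.2, 0.5]
grip_width: 1.001
finger_force: 0.0
clock: 9.72
tool_pos: [0.5777, -0.1199, 0.0735]
tcp_rot: [[-0.965, -0.261, 0.002], [-0.261, 0.965, -0.001], [-0.002, -0.001, -1.0]]
force: [-1.6, -1.5, 9.4]
grip_width: 0.273
finger_force: 49.8
```

```bash
python3 inch.py '0 -0.0015 0 0 0 0;0 0 0 0 0 0;0 0 0 0 0 0;0 0 0 0 0 0'; python3 -c "
from h import *
x,y=press(15.2);print(r.sense()['tool_pos']@y)"
```

```text
clock: 10.22
tool_pos: [0.578, -0.1207, 0.0735]
tcp_rot: [[-0.965, -0.262, 0.002], [-0.262, 0.965, 0.0], [-0.002, -0.0, -1.0]]
force: [-2.5, 3.3, 11.3]
grip_width: 0.271
finger_force: 50.1
-0.2680544761679312
```

```bash
python3 inch.py '0 -0.0008 0 0 0 0;0 0 0 0 0 0;0 0 0 0 0 0' && python3 inch.py '0 0 0 0 0 0;0 0 0 0 0 0;0 0 0 0 0 0;0 0 0 0 0 0' 1 && python3 inch.py '0 0 -0.045 0 0 0;0 0 -0.045 0 0 0;0 0 -0.045 0 0 0;0 0 -0.045 0 0 0;-0.02 0.0415 0 0 0 0;-0.02 0.0415 0 0 0 0;-0.02 0.0415 0 0 0 0;0 0 0 0 0 0' && python3 inch.py '0 0 0 0 0 0;0 0 0 0 0 0' && python3 - <<'E'
from h import *
snap('wrist','w4');p,w=cloud('w4');hsv=cv2.cvtColor(p,cv2.COLOR_RGB2HSV);x,y=press(15.2);z=w[...,2];Y=w@y
for v in range(170,208,4):
    o=[]
    for nm,m in(('gold',(hsv[v,:,1]>150)&(z[v]>.022)&(z[v]<.042)),('arm',(z[v]>.07)&(z[v]<.15))):
        i=np.nonzero(m)[0];i=i[(i>280)&(i<380)]
        if len(i)>3:o+=[nm,i.min(),i.max(),'y',round((Y[v,i.min()]+Y[v,i.max()])/2*1e3,2)]
    print(v,*o)
m=(hsv[...,1]>180)&(z>.16)&(z<.21)&(p[...,0]>80);print('red',m.sum(),w[m].mean(0) if m.any() else '')
m=(z>.085)&(z<.115)&(abs(Y+.138)<.06);print('axle z',m.sum())
E
```

```text
clock: 10.6
tool_pos: [0.5782, -0.1214, 0.0735]
tcp_rot: [[-0.965, -0.262, 0.002], [-0.262, 0.965, 0.001], [-0.002, 0.0, -1.0]]
force: [-3.9, 3.9, 12.1]
grip_width: 0.27
finger_force: 50.1
clock: 11.1
tool_pos: [0.5776, -0.1218, 0.0722]
tcp_rot: [[-0.965, -0.261, -0.0], [-0.261, 0.965, 0.0], [0.0, 0.0, -1.0]]
force: [-1.0, -0.0, -0.4]
grip_width: 1.0
finger_force: 0.0
clock: 12.1
tool_pos: [0.6033, 0.0168, 0.252]
tcp_rot: [[-0.964, -0.264, -0.0], [-0.264, 0.964, 0.0], [0.0, 0.0, -1.0]]
force: [0.9, -0.1, 0.4]
grip_width: 0.999
finger_force: 0.0
clock: 12.35
tool_pos: [0.603, 0.013, 0.2523]
tcp_rot: [[-0.966, -0.26, -0.0], [-0.26, 0.966, -0.0], [0.0, -0.0, -1.0]]
force: [0.4, 1.1, 1.1]
grip_width: 0.999
finger_force: 0.0
170 arm 315 346 y -137.62
174 arm 315 346 y -137.57
178 gold 309 348 y -138.5 arm 315 346 y -137.58
182 gold 306 350 y -139.16 arm 315 346 y -137.54
186 gold 305 352 y -138.51 arm 315 346 y -137.51
190 gold 304 352 y -139.32 arm 315 346 y -137.48
194 gold 304 352 y -139.13 arm 316 346 y -136.94
198 gold 304 352 y -139.19 arm 316 346 y -136.96
202 gold 306 350 y -139.22 arm 316 346 y -136.93
206 gold 308 311 y -160.26 arm 316 345 y -137.72
red 773 [4.78992418e-01 2.86329321e-04 1.91092625e-01]
axle z 6623
```

The head stuck: the force stayed below the 6 N needed, so only the arm flexed. I'll do one more trim with enough push.

```bash
python3 -c "
from h import *
go([.5775,-.1202,.0715])"
```

```text
dpos tool [ 0.0592 -0.122   0.1809] rotvec tool None
```

```bash
python3 inch.py '0.02 -0.0407 0 0 0 0;0.02 -0.0407 0 0 0 0;0.0192 -0.0407 0 0 0 0;0 0 0.045 0 0 0;0 0 0.045 0 0 0;0 0 0.045 0 0 0;0 0 0.045 0 0 0;0 0 0 0 0 0' 1 && python3 inch.py '0 0 0 0 0 0;0 0 0 0 0 0;0 0 0 0 0 0;0 0 0 0 0 0;0 0 0 0 0 0;0 0 0 0 0 0' 0 50 && python3 inch.py '0 -0.002 0 0 0 0;0 -0.001 0 0 0 0;0 0 0 0 0 0;0 0 0 0 0 0'
```

```text
clock: 13.4
tool_pos: [0.5754, -0.1197, 0.0699]
tcp_rot: [[-0.966, -0.26, -0.005], [-0.26, 0.966, 0.001], [0.005, 0.002, -1.0]]
force: [0.6, -0.0, 0.2]
grip_width: 1.001
finger_force: 0.0
clock: 14.15
tool_pos: [0.5785, -0.1195, 0.0735]
tcp_rot: [[-0.965, -0.261, 0.002], [-0.261, 0.965, -0.001], [-0.002, -0.001, -1.0]]
force: [-1.6, -0.1, 10.1]
grip_width: 0.272
finger_force: 49.9
clock: 14.65
tool_pos: [0.5791, -0.1218, 0.0735]
tcp_rot: [[-0.965, -0.262, 0.002], [-0.262, 0.965, 0.0], [-0.002, 0.0, -1.0]]
force: [-3.0, 5.0, 10.4]
grip_width: 0.274
finger_force: 50.3
```

```bash
python3 inch.py '0 -0.001 0 0 0 0;0 0 0 0 0 0;0 0 0 0 0 0' && python3 inch.py '0 0 0 0 0 0;0 0 0 0 0 0;0 0 0 0 0 0;0 0 0 0 0 0' 1 && python3 inch.py '0 0 -0.045 0 0 0;0 0 -0.045 0 0 0;0 0 -0.045 0 0 0;0 0 -0.045 0 0 0;-0.02 0.0415 0 0 0 0;-0.02 0.0415 0 0 0 0;-0.02 0.0415 0 0 0 0;0 0 0 0 0 0' && python3 inch.py '0 0 0 0 0 0;0 0 0 0 0 0' && python3 - <<'E'
from h import *
snap('wrist','w5');snap('top','top2')
x,y=press(15.2)
for f in('w3','w4','w5'):
  p,w=cloud(f);hsv=cv2.cvtColor(p,cv2.COLOR_RGB2HSV);z=w[...,2];Y=w@y;g=[];a=[]
  for v in range(182,204):
    for l,m in((g,(hsv[v,:,1]>150)&(z[v]>.022)&(z[v]<.042)),(a,(z[v]>.07)&(z[v]<.15))):
        i=np.nonzero(m)[0];i=i[(i>280)&(i<380)]
        l.append((Y[v,i.min()]+Y[v,i.max()])/2*1e3)
  # foot +y edge, z .044
  m=(z>.038)&(z<.048)&(abs(Y+.1)<.05)&(abs(w@x-.5275)<.02);q=Y[m]
  print(f,np.mean(g),np.mean(a),'diff',np.mean(a)-np.mean(g),'foot edge',np.percentile(q,99.5) if len(q) else None)
for f in('top0','top1','top2'):
    p,w=cloud(f);P=p.astype(int);m=(P[...,0]>90)&(P[...,1]<45)&(P[...,2]<60)&(w[...,2]>.12)&(w[...,0]>.4)&(abs(w[...,1])<.2)
    q=w[m];print(f,len(q),q.mean(0),q.mean(0)@y)
E
```

```text
clock: 15.02
tool_pos: [0.5794, -0.1227, 0.0735]
tcp_rot: [[-0.965, -0.262, 0.002], [-0.262, 0.965, 0.001], [-0.002, 0.0, -1.0]]
force: [-2.2, 4.0, 10.8]
grip_width: 0.272
finger_force: 50.3
clock: 15.52
tool_pos: [0.5788, -0.1232, 0.0722]
tcp_rot: [[-0.965, -0.261, -0.0], [-0.261, 0.965, -0.0], [0.0, 0.0, -1.0]]
force: [-0.0, 0.3, -0.3]
grip_width: 0.994
finger_force: 0.0
clock: 16.52
tool_pos: [0.6045, 0.0155, 0.252]
tcp_rot: [[-0.964, -0.264, -0.0], [-0.264, 0.964, 0.0], [0.0, 0.0, -1.0]]
force: [0.5, -0.6, -0.0]
grip_width: 1.0
finger_force: 0.0
clock: 16.77
tool_pos: [0.6042, 0.0117, 0.2524]
tcp_rot: [[-0.966, -0.26, 0.0], [-0.26, 0.966, -0.0], [0.0, -0.0, -1.0]]
force: [0.2, -0.5, -0.4]
grip_width: 1.005
finger_force: 0.0
w3 -138.78268432785407 -137.46623814582117 diff 1.3164461820329052 foot edge -0.08753187960668558
w4 -138.8711490668759 -137.20691157530908 diff 1.6642374915668086 foot edge -0.0873753182391295
w5 -138.90660007606363 -138.8557132432292 diff 0.05088683283443629 foot edge -0.08912393464120238
top0 162 [ 0.49927634 -0.09700844  0.19531025] -0.2245195956436885
top1 183 [ 0.47806886 -0.01487264  0.1946365 ] -0.13969682875770956
top2 0 [nan nan nan] nan<stdin>:15: RuntimeWarning: Mean of empty slice.
  ret = um.true_divide(
```

The pad is now centred (offset 0.05 mm). Next comes the lever.

```bash
cat >> h.py <<'E'
X,Y_=press(15.2);Z=np.array([0,0,1.])
def lever(a,rad=.115): # pose with TCP at radius rad from the pivot, lever angle a
    t=a-.65;u=np.sin(t)*X+np.cos(t)*Z
    z=-u;x=Y_;y=np.cross(z,x)
    return .525*X-.1389*Y_+.095*Z+rad*u,np.array([x,y,z]).T
E
python3 - <<'E'
from h import *
P,R=lever(0);print(P);P,R=lever(0,.175);print(P);go([P[0],P[1],.27],R)
E
```

```text
[ 0.47589003 -0.0146389   0.18654964]
[ 0.44084914 -0.0241593   0.23431466]
dpos tool [ 0.1671  0.0078 -0.0176] rotvec tool [-0.5093 -0.508   1.508 ]
```

```bash
python3 inch.py '0.042 0.002 -0.0045 0 0 0;0.042 0.002 -0.0045 0 0 0;0.042 0.002 -0.0045 0 0 0;0.041 0.002 -0.0045 0 0 0;0 0 0 0 0 0.1745;0 0 0 0 0 0.1745;0 0 0 0 0 0.1745;0 0 0 0 0 0.1745' 1 && python3 inch.py '0 0 0 0 0 0.1745;0 0 0 0 0 0.1745;0 0 0 0 0 0.1745;0 0 0 0 0 0.1745;0 0 0 0 0 0.1745;0 0 0 -0.1625 0 0;0 0 0 -0.1625 0 0;0 0 0 -0.1625 0 0' && python3 inch.py '0 0 0 -0.1625 0 0;0 0 0 0 0 0;0 0 0 0 0 0' && python3 - <<'E'
from h import *
P,R=lever(0,.175);s=go(P,R);print(s['joint_positions']);P,R=lever(0);go(P,R)
snap('side','side3');snap('top','top3')
for f in('top3','side3'):
    p,w=cloud(f);P=p.astype(int);m=(P[...,0]>85)&(P[...,1]<50)&(P[...,2]<60)&(w[...,2]>.12)&(w[...,0]>.4)&(abs(w[...,1])<.2)
    q=w[m];print(f,len(q),(q.mean(0)@np.array([X,Y_,Z]).T if len(q) else ''))
E
```

```text
clock: 17.88
tool_pos: [0.4408, -0.0237, 0.2705]
tcp_rot: [[-0.905, 0.426, 0.0], [0.426, 0.905, -0.0], [-0.0, 0.0, -1.0]]
force: [-0.1, -1.2, 0.8]
grip_width: 1.001
finger_force: 0.0
clock: 18.88
tool_pos: [0.4411, -0.0236, 0.271]
tcp_rot: [[-0.261, 0.85, 0.458], [0.965, 0.23, 0.123], [-0.001, 0.474, -0.881]]
force: [0.2, -0.2, 0.7]
grip_width: 0.998
finger_force: 0.0
clock: 19.25
tool_pos: [0.4417, -0.0238, 0.2717]
tcp_rot: [[-0.26, 0.769, 0.584], [0.965, 0.208, 0.157], [-0.001, 0.605, -0.797]]
force: [0.4, 1.3, 0.8]
grip_width: 1.002
finger_force: 0.0
dpos tool [-0.0001 -0.0233  0.0292] rotvec tool [-0.0009  0.0019 -0.0008]
[-0.25594062 -0.40751059 -0.73877001  0.65666766  0.30402609  1.14285343]
dpos tool [ 0.     -0.0233  0.0892] rotvec tool [-0.0009  0.0019 -0.0008]
top3 127 [ 0.45729786 -0.12494203  0.19464255]
side3 185 [ 0.4533711  -0.12936218  0.19436887]
```

View pics/side3.png

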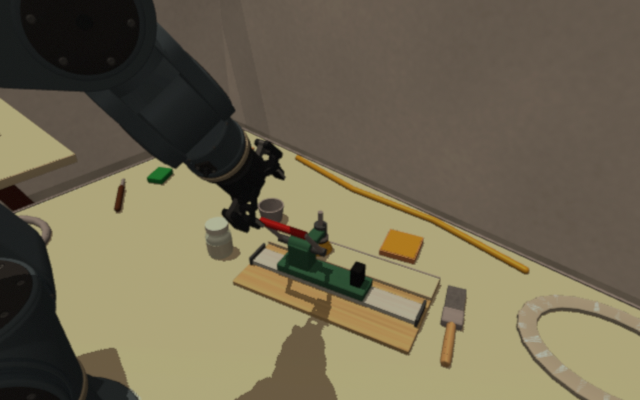

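The side view shows the hand at (255,190), tilted in line with the lever, with the bar at (285,230) just ahead of it.

```bash
python3 inch.py '0 -0.0233 0 0 0 0;0 0 0.03 0 0 0;0 0 0.03 0 0 0;0 0 0.029 0 0 0;0 0 0 0 0 0;0 0 0 0 0 0' 1 && python3 -c "
from h import *
go(*lever(0))" && python3 inch.py '0 0 0 0 0 0;0 0 0 0 0 0;0 0 0 0 0 0;0 0 0 0 0 0;0 0 0 0 0 0;0 0 0 0 0 0' 0 40 && python3 -c "
from h import *
go(*lever(0))"
```

```text
clock: 20.1
tool_pos: [0.4755, -0.0139, 0.1862]
tcp_rot: [[-0.262, 0.769, 0.584], [0.965, 0.209, 0.158], [-0.0, 0.605, -0.796]]
force: [0.8, -0.4, -1.3]
grip_width: 1.001
finger_force: 0.0
dpos tool [-0.0008  0.0003 -0.0002] rotvec tool [-0.0005  0.0002 -0.0001]
clock: 20.85
tool_pos: [0.4758, -0.0139, 0.1864]
tcp_rot: [[-0.262, 0.767, 0.586], [0.965, 0.208, 0.159], [-0.0, 0.607, -0.795]]
force: [1.5, 2.5, 6.2]
grip_width: 0.174
finger_force: 39.5
dpos tool [-0.0007 -0.0001 -0.0002] rotvec tool [ 0.0022  0.0006 -0.    ]
```

```bash
cat >> h.py <<'E'
def ang():
    s=r.sense();d=s['tool_pos']-(.525*X-.1389*Y_+.095*Z);a=np.arctan2(d@X,d[2])+.65
    t=np.cos(a-.65)*X-np.sin(a-.65)*Z
    h=np.arctan2(-s['tcp_rot'][:,2]@X,-s['tcp_rot'][2,2])+.65
    print('pos ang',round(a,3),'hand ang',round(h,3),'rad',np.hypot(d@X,d[2]).round(4),'tang F',(s['force']@t).round(2),'radial F',(s['force']@np.array(np.sin(a-.65)*X+np.cos(a-.65)*Z)).round(2))
E
python3 -c "
from h import *
ang()"; python3 inch.py '0 0.0063 0.0002 0.055 0 0;0 0.0063 0.0002 0.055 0 0;0 0.0063 0.0002 0.055 0 0;0 0.0063 0.0002 0.055 0 0;0 0 0 0 0 0;0 0 0 0 0 0' && python3 -c "
from h import *
ang()"
```

```text
pos ang 0.001 hand ang -0.002 rad 0.1148 tang F 5.45 radial F 3.69
clock: 21.6
tool_pos: [0.4965, -0.0083, 0.1992]
tcp_rot: [[-0.262, 0.877, 0.404], [0.965, 0.238, 0.109], [-0.0, 0.418, -0.908]]
force: [-8.5, -1.1, 15.4]
grip_width: 0.173
finger_force: 41.5
pos ang 0.218 hand ang 0.219 rad 0.1147 tang F -1.23 radial F 17.5
```

```bash
A='from h import *
ang()'
python3 inch.py '0 0 -0.002 0 0 0;0 0 0 0 0 0' |grep clock; python3 -c "$A"
python3 inch.py '0 0.0063 0.0002 0.055 0 0;0 0.0063 0.0002 0.055 0 0;0 0 0 0 0 0'|grep clock; python3 -c "$A"
python3 inch.py '0 0.0063 0.0002 0.055 0 0;0 0 0 0 0 0'|grep clock; python3 -c "$A"
python3 inch.py '0 0.0063 0.0002 0.055 0 0;0 0 0 0 0 0'|grep clock; python3 -c "$A"
```

```text
clock: 21.85
pos ang 0.196 hand ang 0.223 rad 0.1153 tang F -4.66 radial F -10.2
clock: 22.22
pos ang 0.314 hand ang 0.333 rad 0.1152 tang F -8.95 radial F 2.39
clock: 22.48
pos ang 0.369 hand ang 0.386 rad 0.1152 tang F -9.14 radial F 2.16
clock: 22.72
pos ang 0.429 hand ang 0.439 rad 0.1153 tang F -3.59 radial F -1.65
```

```bash
A='from h import *
ang()'
python3 inch.py '0 0.0063 0.0002 0.055 0 0;0 0.0063 0.0002 0.055 0 0;0 0 0 0 0 0'|grep clock; python3 -c "$A"
python3 inch.py '0 0.0063 0.0002 0.055 0 0;0 0.0063 0.0002 0.055 0 0;0 0 0 0 0 0;0 0 0 0 0 0'|grep clock; python3 -c "$A"
python3 inch.py '0 0.0063 0.0002 0.055 0 0;0 0 0 0 0 0'|grep clock; python3 -c "$A"
python3 inch.py '0 0.0063 0.0002 0.055 0 0;0 0 0 0 0 0'|grep clock; python3 -c "$A"
```

```text
clock: 23.1
pos ang 0.537 hand ang 0.549 rad 0.1153 tang F -9.07 radial F 4.69
clock: 23.6
pos ang 0.646 hand ang 0.658 rad 0.1154 tang F -4.2 radial F 0.83
clock: 23.85
pos ang 0.704 hand ang 0.714 rad 0.1153 tang F -5.8 radial F 5.7
clock: 24.1
pos ang 0.758 hand ang 0.769 rad 0.1154 tang F -9.86 radial F 8.5
```

```bash
A='from h import *
ang()'
python3 inch.py '0 0.0063 0.0002 0.055 0 0;0 0 0 0 0 0'|grep clock; python3 -c "$A"
python3 inch.py '0 0.0035 0 0.03 0 0;0 0 0 0 0 0'|grep clock; python3 -c "$A"
python3 inch.py '0 0.0017 0 0.015 0 0;0 0 0 0 0 0;0 0 0 0 0 0'|grep clock; python3 -c "$A"
```

```text
clock: 24.35
pos ang 0.813 hand ang 0.824 rad 0.1154 tang F -9.23 radial F 8.88
clock: 24.6
pos ang 0.843 hand ang 0.853 rad 0.1154 tang F -6.3 radial F 6.12
clock: 24.98
pos ang 0.856 hand ang 0.867 rad 0.1154 tang F -4.76 radial F 4.36
```

```bash
A='from h import *
ang()'
python3 inch.py '0 0.0014 0 0.012 0 0;0 0 0 0 0 0;0 0 0 0 0 0'|grep clock; python3 -c "$A"
python3 inch.py '0 0.0012 0 0.01 0 0;0 0 0 0 0 0;0 0 0 0 0 0'|grep clock; python3 -c "$A"
python3 - <<'E'
from h import *
snap('top','top4');snap('side','side4')
for f in('top4','side4'):
    p,w=cloud(f);P=p.astype(int);m=(P[...,0]>80)&(P[...,1]<50)&(P[...,2]<60)&(w[...,2]>.15)&(w[...,0]>.4)&(abs(w[...,1])<.2)
    q=w[m];print(f,len(q),(q.mean(0)@np.array([X,Y_,Z]).T if len(q) else ''))
E
```

```text
clock: 25.35
pos ang 0.869 hand ang 0.88 rad 0.1154 tang F -5.69 radial F 5.7
clock: 25.72
pos ang 0.88 hand ang 0.89 rad 0.1154 tang F -5.39 radial F 7.08
top4 0 
side4 69 [ 0.54818314 -0.11495805  0.21468241]
```

View pics/side4.png

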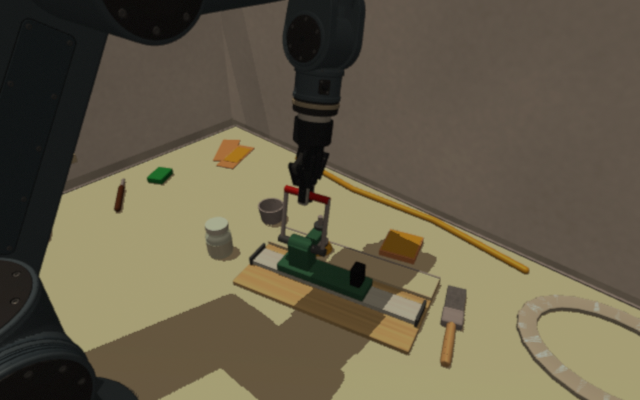

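The side view shows the bar at (306,194), held upright and just past vertical to +x, with the bystanders unmoved. I'll do a final steadiness check and hand in.

```bash
python3 inch.py '0 0 0 0 0 0;0 0 0 0 0 0;0 0 0 0 0 0;0 0 0 0 0 0' && python3 -c "
from h import *
ang();print(r.sense()['force']@Y_, (r.sense()['tool_pos']@Y_));print(r.hand_in())"
```

```text
clock: 26.32
tool_pos: [0.5683, 0.0113, 0.2074]
tcp_rot: [[-0.261, 0.938, -0.229], [0.965, 0.254, -0.062], [0.0, -0.238, -0.971]]
force: [-3.0, 0.5, 8.4]
grip_width: 0.17
finger_force: 43.7
pos ang 0.88 hand ang 0.89 rad 0.1154 tang F -4.65 radial F 7.57
1.248063615567711 -0.1380620183492109
the job is handed in; nothing more can be done
None
```

The job is handed in at 26 s: the pad measured centred over the rosette (about 0.1 mm off before the lever was pushed), and the lever is pinched and held at four clicks (about 0.88 rad measured). The first slide overshot by about 1.5 mm, so I nudged the head back. I never touched the jar, leaf book, brush or tin.

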